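# Assemble two sample tiered dummy cakes on their drums

### The job

Build the two sample cakes: stack the three round tiers on the round drum and the two square tiers on the square drum, each cake with its largest tier at the bottom and its smallest on top. Centre the bottom tiers on their drums and every other tier on the one below, with the sides of the square tiers parallel to the edges of the square drum. Leave the pot, the paint bottle and the kitchen timer where they are.

Things in the scene. Friction and masses are not known exactly. Their poses are not given: they have to be found in the camera images.
- round_drum: round foil-faced cake drum (thick board), 114 mm in diameter, 12 mm thick, lying flat on the worktop and stuck down. Origin at the centre of its underside, z up.
- square_drum: square foil-faced cake drum, 104 x 104 mm, 12 mm thick, lying flat on the worktop and stuck down. Origin at the centre of its underside, z up. x and y are parallel to its edges.
- round_large: loose white round dummy-cake tier, the largest of three: 66 mm in diameter, 34 mm high, solid and hard, flat top and bottom. Origin at the centre of its underside, z up.
- round_medium: loose white round dummy-cake tier, the middle one: 46 mm in diameter, 34 mm high. Origin at the centre of its underside, z up.
- round_small: loose white round dummy-cake tier, the smallest: 28 mm in diameter, 34 mm high. Origin at the centre of its underside, z up.
- square_large: loose white square dummy-cake tier, the larger of two: 64 x 64 mm, 34 mm high. Origin at the centre of its underside, z up. x and y are parallel to its sides; all four sides are alike.
- square_small: loose white square dummy-cake tier, the smaller: 42 x 42 mm, 34 mm high. Origin at the centre of its underside, z up. x and y are parallel to its sides; all four sides are alike.
- pot: bystander: small round pot with a black lid, 38 mm in diameter, 31 mm high, loose, standing between the tiers and the drums. Origin at the centre of its underside, z up.
- paint: bystander: small white and silver paint bottle, 35 mm in diameter, 63 mm high, loose, standing behind the drums. Origin at the centre of its underside, z up.
- timer: bystander: round white kitchen timer, 66 mm in diameter, 42 mm high, loose, at the back on the right. Origin at the centre of its underside, z up.
There are look-alikes about, which are no part of the job. What is shaped like the square_large but black or yellow is not meant.

How it is judged:
By the outcome, as a careful person would: the job done as asked, in the order asked, and still so for the second after the job is handed in, with the robot touching nothing.
It also fails if it takes over 144 s, if anything falls off the work surface, if the arm or the gripper's body presses on something with over 40 N, if the wrist force passes 120 N, or if a joint passes its speed limit or range.

### The arm

A 7-joint arm with a two-finger parallel gripper is mounted at the origin on a cart in front of the work surface, level with it; the furniture and walls round the work are solid. World frame = base frame: x ahead of the robot, y to its left, z up, the work surface at z = 0. Lengths are in m, angles in rad, forces in N, time in s.
With the tool pointing down it reaches from about 0.4 to 0.875 m from the base axis. Payload 4.4 kg.
Tool frame: the origin (TCP) lies at the very end of the fingers, on their centre line; the grasp point (between the pads) lies 19 mm behind it (bot.pinch_z is the distance from the TCP to the grasp point, in m); y points along the fingers, x is the direction in which the jaws open and shut, and the axes are right-handed (so a half turn about y gives the same grasp; the last joint's range is limited). The gripper opens to 85 mm and grips with 20 to 120 N. Pads are 22 mm wide; open, the fingers measure 114 mm over their backs; the gripper's body (76 mm by 85 mm) begins 54 mm behind the grasp point. The pads swing forward as they close: fully open they stand 13 mm farther back than shut.
Start: joints at [-1.274, 0.628, 0.038, 1.517, -0.027, 0.996, -0.02], TCP at [0.231, 0.608, 0.231] pointing down, gripper open.
Joint ranges: [-3.06, 3.06], [-0.37, 2.12], [-1.25, 1.32], [0.18, 2.47], [-1.1, 4.24], [0.23, 1.98], [-2.94, 2.94]. Speed limits (rad/s): [2.57, 2.57, 3.14, 3.14, 3.14, 3.14, 3.14].

### API

Orientations are given as [roll, pitch, yaw] about the fixed x, y, z axes, in that order (R = Rz(yaw) Ry(pitch) Rx(roll)).
In Python, from rig import bot, imaging gives the robot as it stands. Calls block until the motion is done:
- bot.move_to(position, orientation): joint-space move of the TCP to a pose.
- bot.move_l(position, attitude=None, feed=0.15, until_force=None): straight line of the TCP; attitude=None keeps the orientation; feed is the mean speed in m/s. With until_force (N) it stops when the force on the tool has changed by that much, and returns True; else False.
- bot.movej(angles): joint-space move.
- bot.grip(opening, f_grip=None): opening from 0.0 (shut) to 1.0 (fully open); f_grip is the grip in N (None keeps the last); returns when the fingers have stopped.
- bot.wait(seconds).
- bot.inverse_kinematics(position, orientation): joint angles nearest the present ones, or None.
- imaging.camera(name): name is "side" or "top"; returns a dict with "image" (420x560x3 uint8, red, green, blue), "depth" (420x560 float32, m along the optical axis (not along the pixel's ray), 0 where there is no reading), "vfov" (degrees; the focal length in pixels is half the picture's height over the tangent of half this angle, whatever the lens; pixels are square), "cx", "cy" (the principal point, pixels), "world_from_camera" (4x4, takes a point from camera to world coordinates). Camera axes: x right, y up, looking along -z (the intrinsics and any distortion apply to the point x, -y, -z); pixel columns grow to the right and rows downward; lengths in m; the calibration is good to about 2 mm. A picture is of the moment at which its call begins.
A pose or a line that the arm cannot do raises bot.MotionError and nothing moves.
- bot.sign_off(): hands the job in, once; it reports no verdict.
Readings, each from a call of its own:
- bot.get_time_s(): time.
- bot.get_qpos(): joint angles.
- bot.get_qd(): joint speeds.
- bot.get_joint_efforts(): joint torques, N m.
- bot.get_tcp_pos(): TCP position.
- bot.get_ee_rot(): TCP orientation.
- bot.get_force(): force on the tool from outside, world axes, zero at the start.
- bot.get_torque(): the same for the moment, N m.
- bot.get_finger_gap(): opening from 0.0 (shut) to 1.0 (fully open).
Only numpy, scipy, OpenCV 4.12 (cv2) and the standard library are available. Lean on these libraries where they do the work, as an engineer would, in place of code of your own. Each camera call takes 0.05 s, during which the arm holds its last target.

## Working session

There is one attempt and no reset: what is moved stays moved. The work goes in short steps, each a Python script; the robot and the scene stay as the last script left them, time stands still between calls to the robot, and variables do not carry over. Pictures are saved under pics/ and viewed, and the job is handed in when it is done.

```bash
ls -la; mkdir -p pics; python3 - <<'E'
from rig import bot, imaging
import cv2, numpy as np
for n in ("top","side"):
    c=imaging.camera(n)
    cv2.imwrite(f"pics/{n}0.png",c["image"][:,:,::-1])
    np.savez(f"{n}0.npz",**c)
    print(n,c["vfov"],c["cx"],c["cy"],[k for k in c],np.round(c["world_from_camera"],3).tolist())
    print((c["depth"]>0).mean())
print(bot.get_time_s(),bot.get_ee_rot(),bot.pinch_z)
E
```

```text
total 12
drwxr-xr-x  3 agent agent 4096 Dec  7 15:02 .
drwxr-xr-x 23 root  root  4096 Dec  7 15:02 ..
drwxr-xr-x  2 agent agent 4096 Dec  7 15:02 pics
top 42.62233394985106 280.2682791230961 210.3080991788433 ['image', 'depth', 'vfov', 'cx', 'cy', 'world_from_camera'] [[-0.023, 0.994, -0.106, 0.409], [-1.0, -0.02, 0.021, 0.069], [0.019, 0.107, 0.994, 1.657], [0.0, 0.0, 0.0, 1.0]]
0.9961479591836735
side 43.712464380035726 280.7220428057979 219.87863856024754 ['image', 'depth', 'vfov', 'cx', 'cy', 'world_from_camera'] [[0.841, 0.337, -0.423, 0.004], [-0.541, 0.528, -0.655, -0.841], [0.003, 0.78, 0.626, 0.906], [0.0, 0.0, 0.0, 1.0]]
0.9956335034013606
0.1 [-1.57084879  0.00177402  1.20800638] 0.0187
```

View pics/top0.png

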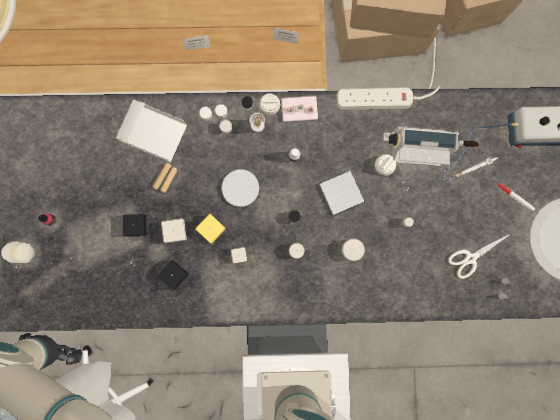

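View pics/side0.png

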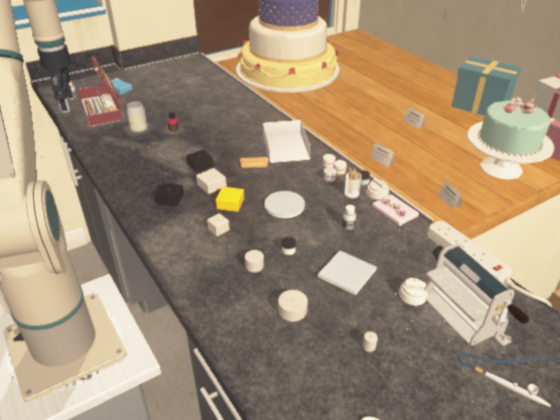

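```bash
cat > h.py <<'E'
import numpy as np, cv2
def rays(c):
    H,W=c["depth"].shape
    f=H/2/np.tan(np.radians(float(c["vfov"]))/2)
    u,v=np.meshgrid(np.arange(W),np.arange(H))
    return f,np.stack([(u-c["cx"])/f,-(v-c["cy"])/f,-np.ones((H,W))],-1)
def cloud(c):
    f,r=rays(c); T=c["world_from_camera"]
    return (r*c["depth"][...,None])@T[:3,:3].T+T[:3,3]
def cast(c,uv,z):
    f=c["depth"].shape[0]/2/np.tan(np.radians(float(c["vfov"]))/2); T=c["world_from_camera"]
    uv=np.atleast_2d(np.asarray(uv,float))
    d=np.stack([(uv[:,0]-c["cx"])/f,-(uv[:,1]-c["cy"])/f,-np.ones(len(uv))],-1)@T[:3,:3].T
    s=(z-T[2,3])/d[:,2]
    return (T[:3,3]+d*s[:,None])[:,:2]
def project(c,P):
    f=c["depth"].shape[0]/2/np.tan(np.radians(float(c["vfov"]))/2); T=c["world_from_camera"]
    q=np.linalg.inv(T)@np.append(P,1)
    return np.array([c["cx"]+f*q[0]/-q[2],c["cy"]-f*q[1]/-q[2]])
E
python3 - <<'E'
import numpy as np,cv2
from h import *
for n in("top","side"):
    c=dict(np.load(n+"0.npz")); P=cloud(c)
    im=c["image"][:,:,::-1]
    if n=="top":
        pts=dict(rd=(240,188),sd=(342,193),sL=(174,231),sS=(239,256),rL=(353,250),rM=(296,251),rS=(408,222),pot=(294,216),paint=(295,154),timer=(385,165),tbl=(300,300))
        crop=im[100:300,130:430]
    else:
        pts=dict(rd=(285,205),sd=(347,272),sL=(211,180),sS=(218,224),rL=(292,299),rM=(254,258),rS=(370,338),pot=(288,243),paint=(349,213),timer=(414,288),tbl=(320,240))
        crop=im[140:360,150:450]
    for k,(u,v) in pts.items(): print(n,k,np.round(P[v,u],4),c["image"][v,u])
    cv2.imwrite(f"pics/{n}_crop0.png",cv2.resize(crop,None,fx=2.6,fy=2.6,interpolation=cv2.INTER_CUBIC))
    z=P[...,2]; zz=np.clip(z*255/0.08,0,255).astype(np.uint8)
    if n=="top": cv2.imwrite(f"pics/{n}_z0.png",cv2.resize(zz[100:300,130:430],None,fx=2.6,fy=2.6,interpolation=cv2.INTER_NEAREST))
E
```

```text
top rd [0.6556 0.1564 0.0194] [219 217 208]
top sd [ 0.635  -0.1579  0.0111] [217 215 206]
top sL [0.5266 0.3558 0.0334] [230 220 202]
top sS [0.4475 0.162  0.0274] [232 220 204]
top rL [ 0.4577 -0.1817  0.0358] [218 209 195]
top rM [ 0.4584 -0.0097  0.0383] [220 210 196]
top rS [ 0.539  -0.353   0.0327] [224 214 198]
top pot [ 0.5654 -0.007   0.0241] [49 47 46]
top paint [ 0.749  -0.0129  0.0639] [250 241 228]
top timer [ 0.7138 -0.2877  0.0453] [246 237 222]
top tbl [ 0.3108 -0.0197  0.0041] [84 80 76]
side rd [0.6563 0.1462 0.0094] [227 221 206]
side sd [ 0.633  -0.1645  0.0138] [231 225 212]
side sL [0.5237 0.3425 0.0305] [237 224 195]
side sS [0.4455 0.1468 0.032 ] [240 228 202]
side rL [ 0.4628 -0.1792  0.0314] [230 215 187]
side rM [ 0.4565 -0.022   0.0367] [238 224 197]
side rS [ 0.5349 -0.3613  0.0383] [237 224 197]
side pot [ 0.5589 -0.0168  0.0329] [70 64 59]
side paint [ 0.7511 -0.0191  0.0497] [231 218 194]
side timer [ 0.7162 -0.3031  0.0333] [239 229 206]
side tbl [ 0.6569 -0.0219  0.0008] [119 108  97]
```

View pics/top_crop0.png

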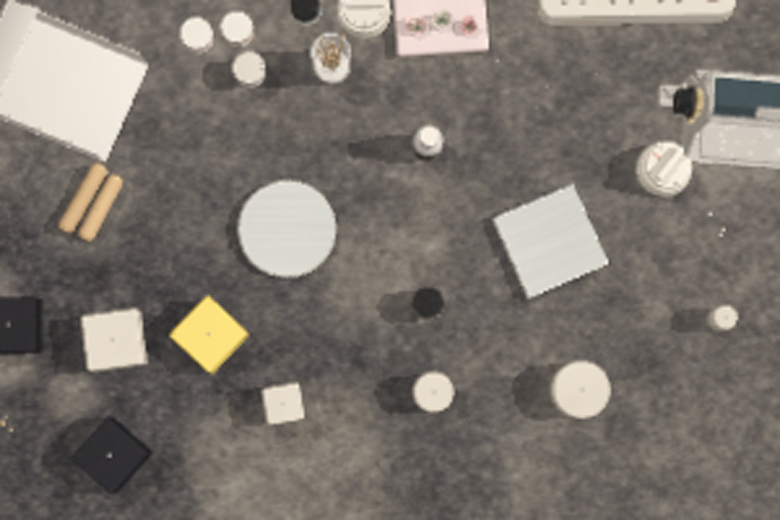

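View pics/top_z0.png

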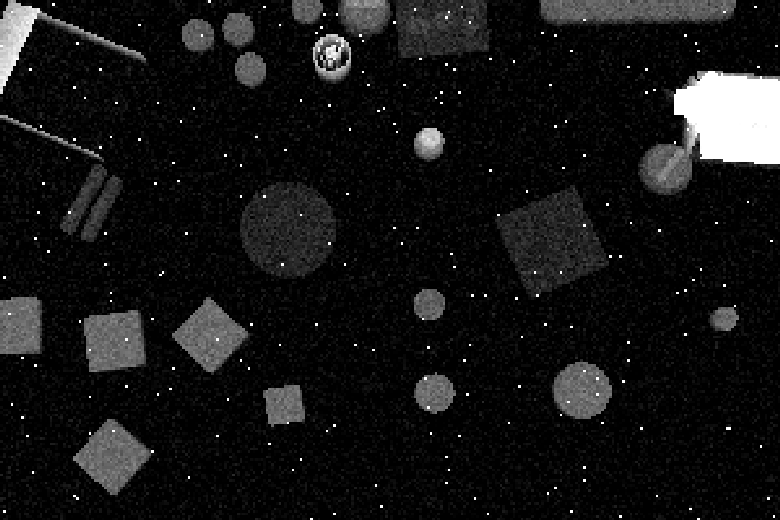

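```bash
cat >> h.py <<'E'
DIM=dict(rd=(.114,.012),sd=(.104,.012),sL=(.064,.034),sS=(.042,.034),rL=(.066,.034),rM=(.046,.034),rS=(.028,.034))
def subpix_mask(c,uv,r=30,up=6,thr=150):
    u,v=uv; im=c["image"][v-r:v+r+1,u-r:u+r+1].astype(np.float32).min(-1)
    k=2*r+1
    big=cv2.resize(im,(k*up,k*up),interpolation=cv2.INTER_CUBIC)
    m=(big>thr).astype(np.uint8)
    n,lab,st,cen=cv2.connectedComponentsWithStats(m)
    l=lab[(r*up)+up//2,(r*up)+up//2]
    cs,_=cv2.findContours((lab==l).astype(np.uint8),cv2.RETR_EXTERNAL,cv2.CHAIN_APPROX_NONE)
    ct=max(cs,key=cv2.contourArea)[:,0,:].astype(float)
    return (ct+.5)/up-.5+[u-r,v-r]
def side(n): return n[0]=="s"
E
python3 - <<'E'
import numpy as np,cv2
from h import *
pts={"top":dict(rd=(240,188),sd=(342,193),sL=(174,231),sS=(239,256),rL=(353,250),rM=(296,251),rS=(408,222)),
"side":dict(rd=(285,205),sd=(347,272),sL=(211,180),sS=(218,224),rL=(292,299),rM=(254,258),rS=(370,338))}
for n in("top","side"):
    c=dict(np.load(n+"0.npz")); P=cloud(c)
    for k,uv in pts[n].items():
        d,z=DIM[k]
        ct=subpix_mask(c,uv,thr=140)
        w=cast(c,ct,z).astype(np.float32)
        (x,y),(a,b),ang=cv2.minAreaRect(w*1000)
        # depth-based: points within 0.75 d and height in z+-.012(noise)
        Z=cv2.medianBlur(P[...,2].astype(np.float32),3)
        u,v=uv;R=35
        sub=np.zeros(Z.shape,bool);sub[v-R:v+R,u-R:u+R]=1
        m=(sub&(abs(Z-z)<(.006 if z<.02 else .009))).astype(np.uint8)
        _,lab=cv2.connectedComponents(m,connectivity=4)
        q=np.argwhere(lab==lab[v,u])[:,::-1] if lab[v,u] else np.zeros((1,2))
        wd=cast(c,q,z); 
        r2=cv2.minAreaRect((wd*1000).astype(np.float32))
        print(n,k,"img rect",np.round([x,y,a,b,ang],1),"depth",np.round(wd.mean(0)*1000,1),np.round(r2[1],0),round(r2[2],1),"medz",round(float(np.median(P[...,2][lab==lab[v,u]])),4), "area",round(len(q)))
E
```

```text
top rd img rect [658.7 156.7 115.5 115.3  89. ] depth [657.6 156.1] [114. 109.] 88.8 medz 0.0115 area 1056
top sd img rect [ 637.6 -156.5  107.   107.4   22. ] depth [ 637.  -156.7] [107. 106.] 21.0 medz 0.0113 area 1122
top sL img rect [529.3 357.5  65.4  68.9   6.6] depth [528.3 358.7] [64. 64.] 6.5 medz 0.0335 area 453
top sS img rect [450.8 162.7  43.3  44.    8.6] depth [449.9 162.7] [42. 42.] 8.6 medz 0.0341 area 195
top rL img rect [ 459.9 -182.9   66.    66.7   43.3] depth [ 458.8 -183.2] [64. 62.] 43.4 medz 0.0328 area 371
top rM img rect [461.  -11.5  45.7  45.6  88.7] depth [459.7 -11.6] [42. 42.] 88.7 medz 0.0336 area 175
top rS img rect [ 540.4 -354.3   28.4   28.4   43.1] depth [ 539.8 -354.1] [26. 26.] 43.0 medz 0.0337 area 68
side rd img rect [656.2 149.3 127.8 114.5  57.5] depth [657.1 152.7] [118. 114.] 57.5 medz 0.0125 area 817
side sd img rect [ 636.2 -160.9  114.5  110.    21.9] depth [ 635.9 -160.3] [110. 107.] 22.1 medz 0.0125 area 1377
side sL img rect [527.6 337.6 116.5  73.6  84.7] depth [526.8 353.2] [70. 75.] 5.6 medz 0.0339 area 328
side sS img rect [449.2 144.2  85.   49.9  83.5] depth [449.8 158.8] [46. 52.] 8.7 medz 0.034 area 201
side rL img rect [ 457.  -196.7   91.3   65.7   74.3] depth [ 457.7 -187. ] [71. 63.] 57.4 medz 0.0343 area 571
side rM img rect [453.7 -26.6  77.9  44.8  60.3] depth [458.8 -15.4] [51. 42.] 58.9 medz 0.0339 area 230
side rS img rect [ 534.4 -366.2   51.    27.    56.1] depth [ 538.5 -357.6] [34. 25.] 50.2 medz 0.0343 area 143
```

View pics/side_crop0.png

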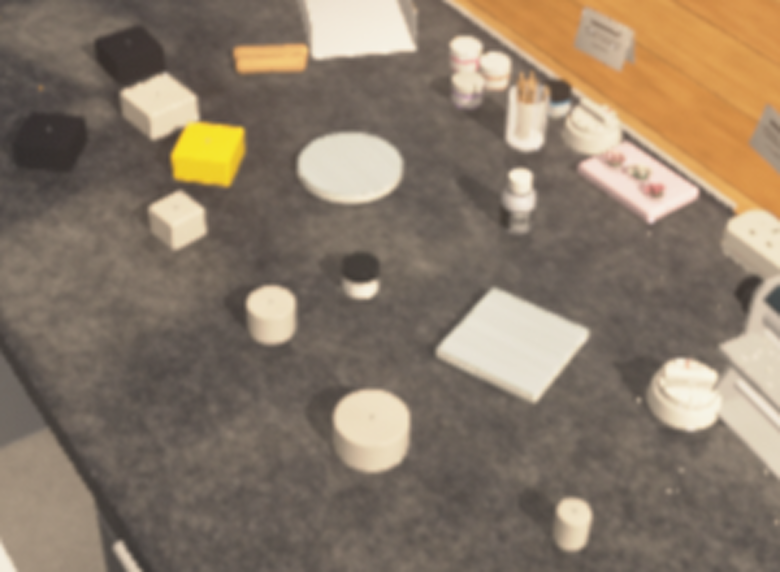

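```bash
cat >> h.py <<'E'
def dot(c,uv,z,d):
    # dark centre mark on a tier's top; search near uv
    up=8;r=10;u,v=[int(round(t)) for t in uv]
    im=c["image"][v-r:v+r+1,u-r:u+r+1].astype(np.float32).mean(-1)
    g=cv2.GaussianBlur(im,(0,0),3)-cv2.GaussianBlur(im,(0,0),.5)
    yy,xx=np.mgrid[-r:r+1,-r:r+1]; g[np.hypot(xx,yy)>4]=-1e3
    iv,iu=np.unravel_index(g.argmax(),g.shape)
    w=np.clip(g[iv-1:iv+2,iu-1:iu+2],0,None); 
    dy,dx=np.mgrid[-1:2,-1:2]
    p=np.array([u-r+iu+(w*dx).sum()/w.sum(),v-r+iv+(w*dy).sum()/w.sum()])
    return p,g.max(),cast(c,p,z)[0]
E
cat > mv.py <<'E'
from rig import bot, imaging
import numpy as np
HI=0.17
def ori(y): return [-np.pi/2,0,y]
def best(p,y,step=np.pi):
    """pick yaw among y + k*step with the least joint travel"""
    q0=np.array(bot.get_qpos()); r=[]
    for k in range(-4,5):
        yy=y+k*step
        if abs(yy)>2*np.pi: continue
        q=bot.inverse_kinematics(list(p),ori(yy))
        if q is None: continue
        q=np.array(q); r.append((np.abs(q-q0).max()+ (5 if abs(q[6])>2.7 else 0),yy,q))
    r.sort(key=lambda t:t[0]); return r[0][1],r[0][2]
def hover(xy,y,z=HI,step=np.pi):
    yy,q=best([xy[0],xy[1],z],y,step)
    bot.movej(list(q)); return yy
def lin(xy,z,y=None,feed=.15,uf=None):
    return bot.move_l([xy[0],xy[1],z],None if y is None else ori(y),feed=feed,until_force=uf)
def st(*a):
    print(*a,"t",round(bot.get_time_s(),1),"gap",round(bot.get_finger_gap(),3),"p",np.round(bot.get_tcp_pos(),4),"F",np.round(bot.get_force(),1))
E
python3 - <<'E'
import numpy as np
from h import *
from mv import *
c=dict(np.load("top0.npz"))
for k,xy in dict(sL=(.529,.3585),sS=(.4505,.163),rL=(.4595,-.183),rM=(.4605,-.0115),rS=(.540,-.354)).items():
    uv=project(c,np.array([*xy,.034])); p,s,w=dot(c,uv,.034,0); print(k,uv.round(1),p.round(2),round(float(s),1),(w*1000).round(1))
for xy in[(.459,-.183),(.54,-.354),(.529,.3585),(.658,.156),(.637,-.157)]:
  for y in(-np.pi/2,0,np.pi/2,np.pi):
    q=bot.inverse_kinematics([*xy,.17],ori(y)); print(xy,round(y,2),None if q is None else np.round(q,2))
E
```

```text
sL [173.1 230.2] [172.72 230.18] 16.1 [529.1 359.6]
sS [238.5 254.9] [238.37 255.  ] 6.6 [450.4 163.4]
rL [353.3 249.4] [353.53 249.32] 11.5 [ 459.8 -183.6]
rM [296.5 250.3] [296.61 250.3 ] 5.8 [460.6 -11.8]
rS [408.4 221.6] [nan nan] -13.1 [nan nan]
(0.459, -0.183) -1.57 [-0.14  0.59  0.7   2.02 -0.57  0.73 -0.65]
(0.459, -0.183) 0 [-0.05  0.56  0.55  2.02 -0.45  0.69  0.79]
(0.459, -0.183) 1.57 [ 0.26  0.5   0.09  2.01 -0.07  0.63  1.97]
(0.459, -0.183) 3.14 [-0.35  0.79  1.14  2.03 -0.91  0.96 -1.86]
(0.54, -0.354) -1.57 [ 0.07  0.86  0.89  1.61 -0.74  1.05 -0.4 ]
(0.54, -0.354) 0 [ 0.21  0.76  0.57  1.6  -0.48  0.93  0.95]
(0.54, -0.354) 1.57 [ 0.46  0.69  0.14  1.59 -0.11  0.86  2.21]
(0.54, -0.354) 3.14 [-0.02  0.98  1.14  1.61 -0.95  1.2  -1.81]
(0.529, 0.3585) -1.57 [-1.05  0.79  0.73  1.62 -0.61  0.97 -1.67]
(0.529, 0.3585) 0 [-0.82  0.7   0.31  1.62 -0.26  0.87 -0.41]
(0.529, 0.3585) 1.57 [-0.6   0.68 -0.06  1.61  0.05  0.85  0.89]
(0.529, 0.3585) 3.14 [-0.36  0.72 -0.48  1.6   0.39  0.92  2.16]
(0.658, 0.156) -1.57 [-0.66  0.84  0.73  1.51 -0.62  1.03 -1.34]
(0.658, 0.156) 0 [-0.46  0.75  0.34  1.5  -0.28  0.93 -0.04]
(0.658, 0.156) 1.57 [-0.26  0.73 -0.03  1.5   0.03  0.92  1.27]
(0.658, 0.156) 3.14 [-0.01  0.77 -0.47  1.49  0.39  0.98  2.55]
(0.637, -0.157) -1.57 [-0.21  0.83  0.77  1.57 -0.65  1.01 -0.82]
(0.637, -0.157) 0 [-0.03  0.74  0.4   1.57 -0.34  0.91  0.49]
(0.637, -0.157) 1.57 [ 0.18  0.7   0.04  1.56 -0.03  0.88  1.8 ]
(0.637, -0.157) 3.14 [-0.35  0.99  1.14  1.58 -0.95  1.21 -2.16]h.py:41: RuntimeWarning: invalid value encountered in scalar divide
  p=np.array([u-r+iu+(w*dx).sum()/w.sum(),v-r+iv+(w*dy).sum()/w.sum()])
```

```bash
python3 - <<'E'
from mv import *
xy=(.4597,-.1835)
bot.grip(1.0,40)
bot.move_to([*xy,.12],ori(np.pi/2)); st("hover")
print(lin(xy,.006,feed=.12,uf=8)); st("down")
bot.grip(0.3,30); st("pinch1")
bot.grip(1.0); st("open")
lin(xy,.06,feed=.2); bot.move_l([*xy,.061],ori(0),feed=.1)
st("turn")
E
```

```text
hover t 3.2 gap 1.004 p [ 0.4603 -0.1827  0.1201] F [ 0.1 -0.3  0.3]
False
down t 4.3 gap 1.002 p [ 0.4601 -0.1837  0.0065] F [ 0.2  0.  -0.5]
pinch1 t 4.7 gap 0.763 p [ 0.4602 -0.1837  0.0069] F [-0.4 -0.   5.9]
open t 5.0 gap 1.002 p [ 0.4596 -0.1835  0.0059] F [-0.1  0.  -0. ]
turn t 7.1 gap 0.999 p [ 0.4596 -0.1835  0.0609] F [ 0.5  0.7 -0.1]
```

```bash
python3 - <<'E'
from mv import *
from h import *
xy=(.4597,-.1835)
lin(xy,.006,feed=.12,uf=8); bot.grip(0.3,30); st("pinch2"); bot.grip(1.0)
lin(xy,.15,feed=.25)
sx=(.4504,.163); y=np.radians(8.6)
hover(sx,y,.12); st("at sS")
for n in("top","side"):
    c=imaging.camera(n); np.savez(n+"1.npz",**c); cv2.imwrite(f"pics/{n}1.png",c["image"][:,:,::-1])
c=dict(np.load("top1.npz"));c0=dict(np.load("top0.npz"))
for cc in(c0,c):
    ct=subpix_mask(cc,(353,250),thr=140); r=cv2.minAreaRect((cast(cc,ct,.034)*1000).astype(np.float32))
    print(np.round(r[0],1),np.round(r[1],1),dot(cc,(353.3,249.4),.034,0))
E
```

```text
pinch2 t 8.1 gap 0.761 p [ 0.4603 -0.1838  0.0069] F [0.  0.5 5.7]
at sS t 10.4 gap 0.999 p [0.4509 0.1614 0.1199] F [ 0.3 -0.1  0.7]
[ 459.9 -182.9] [66.  66.7] (array([353.53004888, 249.31796092]), np.float32(11.470932), array([ 0.45977058, -0.18364983]))
[ 459.  -182.8] [67.6 65.3] (array([353.40064234, 249.76156772]), np.float32(13.780075), array([ 0.45844463, -0.18320893]))
```

View pics/top1.png

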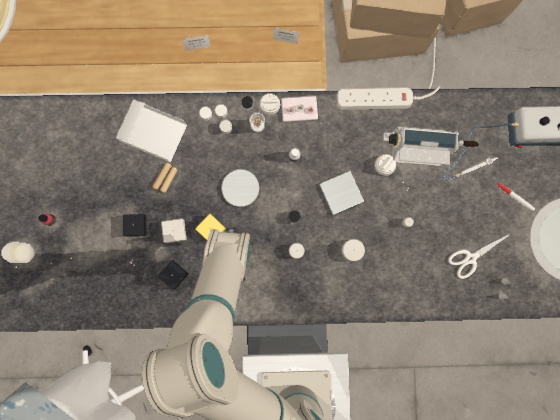

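```bash
cat >> mv.py <<'E'
def pick(xy,z,f=40):
    lin(xy,z,feed=.15,uf=8); bot.grip(.0,f); st("grip"); lin(xy,HI,feed=.2)
def place(xy,y,z,step=np.pi,hz=None):
    hz=hz or max(HI,z+.05)
    yy=hover(xy,y,hz,step); lin(xy,hz,yy,feed=.1)
    lin(xy,z+.012,feed=.15)
    h=lin(xy,z-.004,feed=.02,uf=4); st("contact",h,"yaw",round(yy,2))
    bot.grip(1.0); st("released"); lin(xy,max(z+.06,.12),feed=.2)
def center(xy,y1,y2,z,f=30):
    """pinch at y1, then turn to y2; ends above, at y2, ready for pick"""
    yy=hover(xy,y1,.12); lin(xy,z,yy,feed=.15,uf=8); bot.grip(.0,f); st("p1"); bot.grip(1.0)
    lin(xy,.06,feed=.25); yy=hover(xy,y2,.06); lin(xy,.06,yy,feed=.1); return yy
E
python3 - <<'E'
from mv import *
xy=(.4597,-.1835)
bot.grip(1.0,40)
yy=hover(xy,0,.12); lin(xy,.06,yy,feed=.15)
pick(xy,.006); st("up")
place((.660,.1565),0,.018)
E
```

```text
grip t 13.4 gap 0.757 p [ 0.4605 -0.1839  0.0074] F [0.1 0.5 5.9]
up t 14.4 gap 0.758 p [ 0.4591 -0.1829  0.1693] F [ 0.6  0.3 -1.2]
contact True yaw -6.28 t 17.8 gap 0.756 p [0.66   0.1566 0.0194] F [-1.2 -0.6  4.8]
released t 18.1 gap 0.997 p [0.659  0.1566 0.0184] F [-0.   0.  -0.2]
```

```bash
python3 - <<'E'
from mv import *
from h import *
xy=(.5298,.3592); a=np.radians(6.6)
bot.grip(1.0,40)
center(xy,a+np.pi/2,a,.006)
pick(xy,.006)
place((.6387,-.1572),np.radians(22),.018)
# next: go above sS and photograph
hover((.4512,.1628),np.radians(98.6),.12)
c=imaging.camera("top"); np.savez("top2.npz",**c); cv2.imwrite("pics/top2.png",cv2.resize(c["image"][120:280,160:420,::-1],None,fx=3,fy=3,interpolation=cv2.INTER_CUBIC)); st()
E
```

```text
p1 t 21.2 gap 0.743 p [0.5306 0.3597 0.0073] F [-0.2  0.5  6.5]
grip t 24.0 gap 0.743 p [0.5306 0.3599 0.0075] F [-0.7 -0.8  6.5]
contact True yaw -5.9 t 28.8 gap 0.737 p [ 0.6388 -0.1571  0.0194] F [-0.7 -0.9  3.1]
released t 29.2 gap 1.0 p [ 0.6378 -0.1568  0.0185] F [-1.  0. -0.]
t 31.3 gap 1.003 p [0.4525 0.1616 0.1199] F [ 0.3 -1.  -0.4]
```

View pics/top2.png

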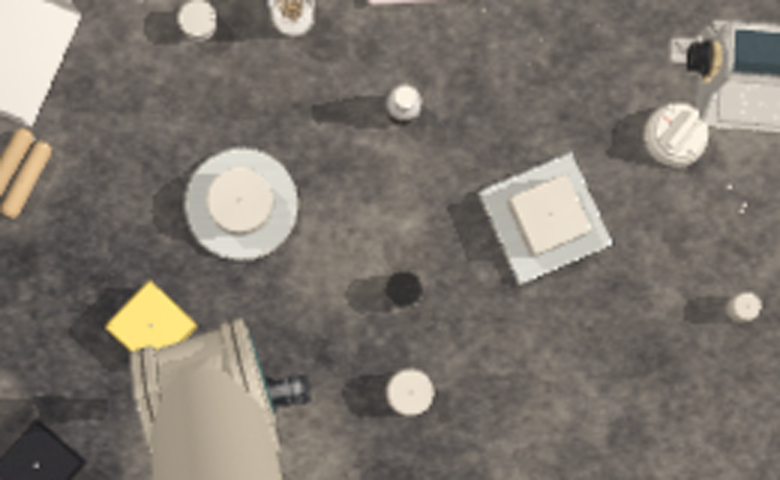

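```bash
cat >> h.py <<'E'
def warm_tier(c,uv,z,r=24,up=6,thr=17):
    u,v=uv; im=c["image"][v-r:v+r+1,u-r:u+r+1].astype(np.float32)
    im=cv2.resize(im,None,fx=up,fy=up,interpolation=cv2.INTER_CUBIC)
    m=((im[...,0]-im[...,2]>thr)&(im.min(-1)>140)).astype(np.uint8)
    m=cv2.morphologyEx(m,cv2.MORPH_OPEN,np.ones((9,9),np.uint8))
    _,lab=cv2.connectedComponents(m); l=lab[len(lab)//2+6,len(lab)//2+6]
    cs,_=cv2.findContours((lab==l).astype(np.uint8),cv2.RETR_EXTERNAL,cv2.CHAIN_APPROX_NONE)
    ct=max(cs,key=cv2.contourArea)[:,0,:]; ct=(ct+.5)/up-.5+[u-r,v-r]
    return cast(c,ct,z)*1000
E
python3 - <<'E'
from h import *
c=dict(np.load("top2.npz")); c0=dict(np.load("top0.npz"))
for k,uv,g in(("rd",(240,188),(.659,.156)),("sd",(342,193),(.638,-.157))):
    ct=cast(c0,subpix_mask(c0,uv,thr=150),.012)*1000; r=cv2.minAreaRect(ct.astype(np.float32))
    print(k,"drum rect",np.round(r[0],1),np.round(r[1],1),round(r[2],1),"circ",np.round(cv2.minEnclosingCircle(ct.astype(np.float32)),1) if k=="rd" else "")
    guv=project(c,np.array([*g,.046])); p,s,w=dot(c,guv,.046,0); print(" dot",p,s,(w*1000).round(1))
    im=c["image"]; u,v=map(int,p.round()); print(im[v+3,u+3],im[v+3,u-14],im[v-13,u])
    t=warm_tier(c,(u,v),.046); r=cv2.minAreaRect(t.astype(np.float32)); print(" tier rect",np.round(r[0],1),np.round(r[1],1),round(r[2],1))
# drum edge fit by pixels in contour: lines per side
def sides(ct):
    r=cv2.minAreaRect(ct.astype(np.float32)); a=np.radians(r[2]); R=np.array([[np.cos(a),np.sin(a)],[-np.sin(a),np.cos(a)]])
    q=(ct-r[0])@R.T; h=np.array(r[1])/2; out=[]
    for ax in(0,1):
        for s in(1,-1):
            m=(s*q[:,ax]>h[ax]-5)&(abs(q[:,1-ax])<h[1-ax]*.75)
            k=np.polyfit(q[m,1-ax],q[m,ax],1); sl=np.degrees(np.arctan(k[0]))*(-1 if ax==0 else 1)
            out.append((round(r[2]+sl,1),round(k[1],1)))
    return out
print(sides(cast(c0,subpix_mask(c0,(342,193),thr=150),.012)*1000))
print(sides(t))
E
```

```text
Traceback (most recent call last):
ValueError: setting an array element with a sequence. The requested array has an inhomogeneous shape after 1 dimensions. The detected shape was (2,) + inhomogeneous part.
```

```bash
cat > meas.py <<'E'
from h import *
import sys
def sides(ct):
    r=cv2.minAreaRect(ct.astype(np.float32)); a=np.radians(r[2]); R=np.array([[np.cos(a),np.sin(a)],[-np.sin(a),np.cos(a)]])
    q=(ct-r[0])@R.T; h=np.array(r[1])/2; out=[]
    for ax in(0,1):
        for s in(1,-1):
            m=(s*q[:,ax]>h[ax]-5)&(abs(q[:,1-ax])<h[1-ax]*.75)
            k=np.polyfit(q[m,1-ax],q[m,ax],1); sl=np.degrees(np.arctan(k[0]))*(-1 if ax==0 else 1)
            out.append((round(float(r[2]+sl),1),round(float(k[1]),1)))
    return out
if __name__=="__main__":
  c=dict(np.load("top2.npz")); c0=dict(np.load("top0.npz"))
  for k,uv,g in(("rd",(240,188),(.659,.156)),("sd",(342,193),(.638,-.157))):
    ct=cast(c0,subpix_mask(c0,uv,thr=150),.012)*1000; r=cv2.minAreaRect(ct.astype(np.float32))
    print(k,"drum rect",np.round(r[0],1),np.round(r[1],1),round(r[2],1),cv2.minEnclosingCircle(ct.astype(np.float32)) if k=="rd" else "")
    guv=project(c,np.array([*g,.046])); p,s,w=dot(c,guv,.046,0); print(" dot",p,s,(w*1000).round(1))
    im=c["image"]; u,v=map(int,p.round()); print(im[v+3,u+3],im[v+3,u-14],im[v-13,u])
    t=warm_tier(c,(u,v),.046); r=cv2.minAreaRect(t.astype(np.float32)); print(" tier rect",np.round(r[0],1),np.round(r[1],1),round(r[2],1))
  print(sides(cast(c0,subpix_mask(c0,(342,193),thr=150),.012)*1000))
  print(sides(t))
E
python3 meas.py
```

```text
rd drum rect [658.4 156.9] [115.  114.7] 88.9 ((658.4346313476562, 156.2593231201172), 58.180030822753906)
 dot [239.08959568 186.18429712] 15.259323 [657.1 157.6]
[233 223 206] [180 178 171] [222 221 212]
 tier rect [657.2 156.4] [66.9 66.6] 88.9
sd drum rect [ 637.4 -156.5] [106.4 106.7] 22.3 
 dot [343.0142325  190.82753173] 14.570328 [ 636.8 -156.4]
[235 225 208] [179 177 169] [216 214 205]
 tier rect [ 636.3 -156.7] [66.8 65.9] 22.4
[(21.9, 52.1), (22.2, -51.9), (22.1, 52.3), (22.0, -52.1)]
[(22.0, 32.8), (22.1, -32.7), (22.2, 32.3), (21.8, -32.0)]
```

```bash
python3 - <<'E'
from mv import *
from h import *
bot.grip(1.0,40)
xy=(.4512,.1628); a=np.radians(8.6)
center(xy,a+np.pi/2,a,.010); pick(xy,.010)
place((.6387,-.1572),np.radians(22),.056)
xy=(.4615,-.0120)
center(xy,np.pi/2,0,.010); pick(xy,.010)
place((.660,.1565),0,.056)
E
```

```text
Traceback (most recent call last):
  File "mv.py", line 32, in center
    yy=hover(xy,y1,.12); lin(xy,z,yy,feed=.15,uf=8); bot.grip(.0,f); st("p1"); bot.grip(1.0)
                         ~~~^^^^^^^^^^^^^^^^^^^^^^^
  File "mv.py", line 19, in lin
    return bot.move_l([xy[0],xy[1],z],None if y is None else ori(y),feed=feed,until_force=uf)
           ~~~~~~~~~~^^^^^^^^^^^^^^^^^^^^^^^^^^^^^^^^^^^^^^^^^^^^^^^^^^^^^^^^^^^^^^^^^^^^^^^^
rig.MotionError: the arm cannot follow that straight line within its joint ranges
```

```bash
python3 - <<'E'
from mv import *
st(); print(np.round(bot.get_qpos(),2),bot.get_ee_rot())
for yd in(-81.4,98.6,8.6,-171.4,50):
  for z in(.12,.06,.01):
    q=bot.inverse_kinematics([.4512,.1628,z],ori(np.radians(yd))); print(yd,z,None if q is None else np.round(q,2))
E
```

```text
t 31.7 gap 0.999 p [0.4513 0.1627 0.12  ] F [-0.5  0.3 -0.2]
[-0.48  0.57  0.11  2.09 -0.13  0.49  1.44] [-1.57083373e+00  2.40630407e-05  1.72066753e+00]
-81.4 0.12 [-0.48  0.57  0.11  2.09 -0.13  0.49  1.44]
-81.4 0.06 [-0.89  0.84  0.77  2.14 -1.07  0.63 -0.75]
-81.4 0.01 [-0.67  0.83  0.4   2.14 -0.96  0.36 -0.88]
98.6 0.12 [-0.48  0.57  0.11  2.09 -0.13  0.49  1.44]
98.6 0.06 [-0.46  0.68  0.08  2.12 -0.15  0.34  1.46]
98.6 0.01 [-0.55  0.8   0.22  2.14 -0.64  0.27  1.94]
8.6 0.12 [-0.78  0.64  0.56  2.1  -0.62  0.57  0.38]
8.6 0.06 [-0.68  0.73  0.42  2.13 -0.72  0.42  0.46]
8.6 0.01 [-0.6   0.81  0.29  2.14 -0.78  0.29  0.51]
-171.4 0.12 [-0.17  0.59 -0.34  2.08  0.37  0.53  2.51]
-171.4 0.06 [-0.23  0.69 -0.25  2.12  0.44  0.38  2.45]
-171.4 0.01 [-0.29  0.79 -0.17  2.13  0.48  0.26  2.41]
50 0.12 [-0.64  0.59  0.35  2.1  -0.4   0.51  0.87]
50 0.06 [-0.57  0.7   0.24  2.13 -0.45  0.36  0.92]
50 0.01 [-0.51  0.79  0.16  2.14 -0.49  0.24  0.95]
```

```bash
cat >> mv.py <<'E'
def center2(xy,y1,z,dj7,f=30):
    """pinch at y1, lift, turn by dj7 on the last joint, ready for pick"""
    yy,q=best([xy[0],xy[1],.12],y1); print(np.round(q,2)); bot.movej(list(q))
    lin(xy,z,feed=.15,uf=8); bot.grip(.0,f); st("p1"); bot.grip(1.0)
    lin(xy,.06,feed=.25); q=np.array(bot.get_qpos()); q[6]+=dj7; print(np.round(q,2)); bot.movej(list(q))
E
python3 - <<'E'
from mv import *
bot.grip(1.0,40)
xy=(.4512,.1628); a=np.radians(8.6)
center2(xy,a,.010,np.pi/2); st(bot.get_ee_rot())
pick(xy,.010)
E
```

```text
[-0.78  0.64  0.56  2.1  -0.62  0.57  0.38]
p1 t 34.3 gap 0.491 p [0.4515 0.1631 0.0106] F [-0.1  0.3  5. ]
[-0.69  0.73  0.43  2.13 -0.73  0.43  2.05]
[-1.57184860e+00 -2.14104580e-04  1.72062269e+00] t 36.5 gap 1.001 p [0.4514 0.1631 0.0603] F [ 0.4  0.4 -0. ]
grip t 37.5 gap 0.484 p [0.4516 0.1631 0.0108] F [-0.6  0.4  6. ]
```

```bash
python3 - <<'E'
from mv import *
st()
place((.6387,-.1572),np.radians(22),.056,step=np.pi/2)
bot.grip(1.0,40)
xy=(.4615,-.0120)
center2(xy,0,.010,np.pi/2)
pick(xy,.010)
place((.660,.1565),0,.056,step=np.pi/2)
E
```

```text
t 38.5 gap 0.486 p [0.4504 0.1629 0.1692] F [-0.7 -0.2 -0.7]
contact True yaw -5.9 t 41.5 gap 0.482 p [ 0.6388 -0.1571  0.0569] F [ 0.  -0.   3.9]
released t 42.0 gap 1.001 p [ 0.6381 -0.1566  0.0559] F [-0.3  0.  -0.3]
[-0.66  0.8   1.03  2.15 -1.02  0.81  1.04]
p1 t 45.0 gap 0.525 p [ 0.4618 -0.0118  0.0105] F [-0.8 -0.7  6.1]
[-0.42  0.76  0.58  2.18 -0.95  0.48  2.5 ]
grip t 48.1 gap 0.523 p [ 0.462  -0.0119  0.0108] F [-0.5 -0.1  5.6]
contact True yaw -4.71 t 51.8 gap 0.526 p [0.6599 0.1566 0.0569] F [-1.6  0.4  4.1]
released t 52.3 gap 1.001 p [0.6591 0.1567 0.056 ] F [ 0.4  0.5 -0.3]
```

```bash
python3 - <<'E'
from mv import *
from h import *
bot.grip(1.0,40)
xy=(.5413,-.3546)
center2(xy,0,.010,np.pi/2)
pick(xy,.010)
place((.660,.1565),0,.090,step=np.pi/2)
hover((.40,-.30),0,.2)
for n in("top","side"):
    c=imaging.camera(n); np.savez(n+"3.npz",**c); cv2.imwrite(f"pics/{n}3.png",cv2.resize(c["image"][120:320,160:440,::-1],None,fx=2.7,fy=2.7,interpolation=cv2.INTER_CUBIC))
st()
E
```

```text
[ 0.02  0.99  1.01  1.64 -0.94  1.07  1.32]
p1 t 56.3 gap 0.315 p [ 0.5415 -0.3547  0.0105] F [0.6 0.2 3.4]
[ 0.06  1.04  0.91  1.67 -0.98  0.95  2.92]
grip t 59.7 gap 0.311 p [ 0.5417 -0.3548  0.0107] F [-0.7  0.6  4.6]
contact True yaw -4.71 t 64.0 gap 0.31 p [0.66   0.1566 0.0907] F [-1.1  0.4  5. ]
released t 64.6 gap 1.0 p [0.6593 0.1567 0.0898] F [-0.5  0.4  0. ]
t 67.1 gap 0.999 p [ 0.4009 -0.2993  0.1998] F [-0.3 -0.2  1.4]
```

View pics/top3.png

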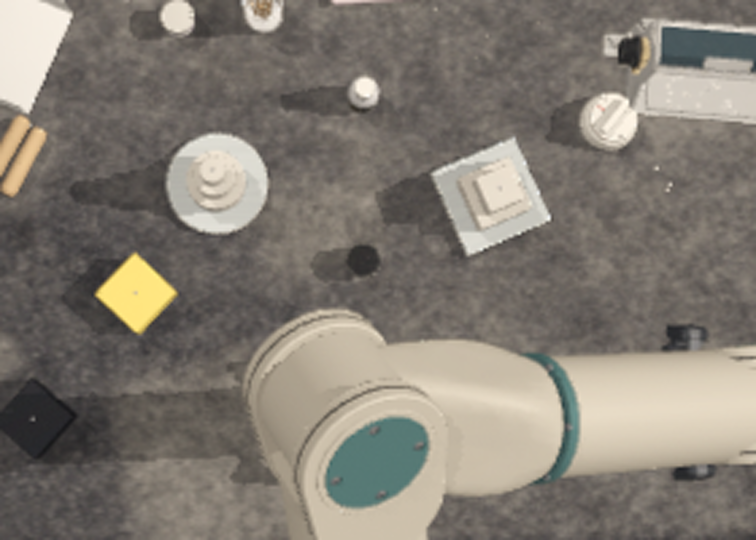

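View pics/side3.png

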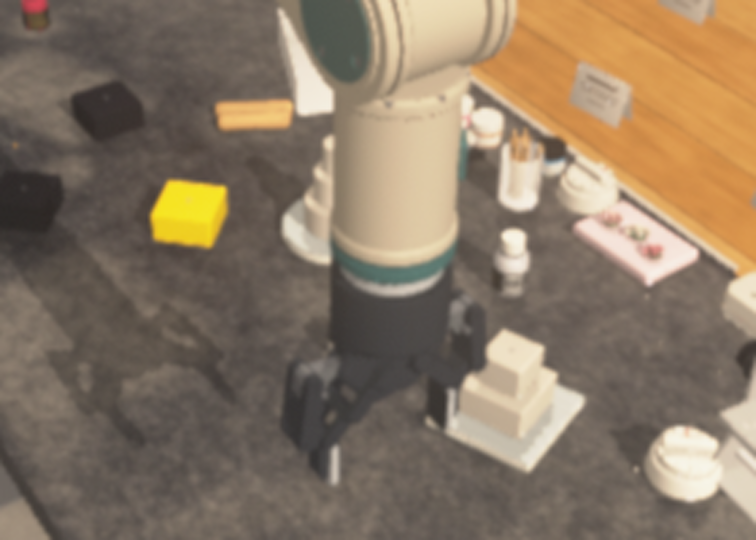

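```bash
python3 - <<'E'
from h import *
from meas import sides
c=dict(np.load("top3.npz"));c0=dict(np.load("top0.npz"))
P=cloud(c)
for g,z in(((.657,.157,.114),.114),((.637,-.157,.080),.080)):
    uv=project(c,np.array(g)); p,s,w=dot(c,uv,z,0); print(uv,p,s,(w*1000).round(1))
    u,v=map(int,uv.round()); print("z",np.median(P[v-3:v+4,u-3:u+4,2]))
    for lo,hi in((z-.006,z+.006),(z-.042,z-.026)):
        q=np.argwhere(abs(cv2.medianBlur(P[...,2].astype(np.float32),3)-(lo+hi)/2)<(hi-lo)/2)[:,::-1]
        q=q[np.hypot(*(q-uv).T)<22]; r=cv2.minAreaRect((cast(c,q,(lo+hi)/2)*1000).astype(np.float32)); print(np.round(r[0],1),np.round(r[1],1),round(r[2],1))
for n,b in(("pot",(294,216)),("paint",(295,154)),("timer",(385,165))):
    d=np.abs(c["image"].astype(int)-c0["image"])[b[1]-12:b[1]+13,b[0]-12:b[0]+13]; print(n,d.mean().round(1),np.percentile(d,99))
E
```

```text
[237.96297854 182.67150554] [238. 187.] 18.075577 [644.3 157.1]
z 0.11336976833306767
[656.  156.9] [23.1 23.5] 89.1
[655.5 156. ] [41.4 41.9] 89.1
[344.75322048 189.10457482] [344.71987541 189.25897763] 16.581573 [ 636.5 -156.9]
z 0.0784519126372143
[ 636.  -156.6] [41.3 41.6] 21.1
[ 635.6 -156.3] [64.2 65.2] 22.1
pot 1.7 3.0
paint 2.0 3.0
timer 2.2 3.0
```

```bash
python3 - <<'E'
from mv import *
bot.sign_off(); st()
E
```

```text
the job is handed in; nothing more can be done
the job is handed in; nothing more can be done
```

I built both cakes and handed the job in at about 67 s of the 144 s allowed. The round cake is large, medium, small on the round drum, and the square cake is large, small on the square drum. Each tier was squeezed from two directions before lifting, to centre and align it in the jaws, then lowered until it touched.

**Last checks, from the top camera:**
- **Heights:** the cake tops read 113 mm (expected 114) and 78 mm (expected 80).
- **Tiers on each other:** the top two tiers of each cake are centred on each other within about 1 mm. I did not re-measure the large round tier's centring under the upper two after stacking, but all three tiers were set down at the same commanded point.
- **Tiers on drums:** the bottom tiers read about 1 to 1.5 mm short of the drum centres in x. That is within the 2 mm camera calibration, so I left them.
- **Square alignment:** the large square tier's sides lie within about 0.4° of the drum's edges. The small square tier read about 1° off in a coarser depth measurement; it was set down at the same angle as the large one.
- **Bystanders:** the pot, paint bottle and timer show no change from the first picture.

**Problems along the way:**
- One downward move to the small square tier was refused because of joint limits. Nothing moved, and I approached it another way.
- The side and top views disagreed by about 4 mm in y, so I relied on the top view. I checked it by gripping the large round tier at a known robot position, and the two agreed within about 1.5 mm.
- In the last side picture the arm hid part of the round cake, so that cake was confirmed from the top view and depth only.

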